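# Hang a specimen plate up to dry in cross-lock forceps

## Task

Use the self-closing forceps to take the orange-framed plate out of its rack: with the forceps squeezed open and laid on that slot's rail, jaws around the plate's top edge, let go so that the spring grips the plate where it stands. Then take the forceps by the yellow end block, lift the plate out and lay them back on the drying stand's rail between its lips, placed as at the start, with the plate hanging freely over the drip tray. Never touch a plate with the robot, and leave the blue plate, the dish and the pot where they are.

Things in the scene. Friction and masses are not known exactly. Their poses are not given: they have to be found in the camera images.
- forceps: Steel self-closing forceps, 195 mm long, 160 g, loose, lying level on the stand at first. Origin: centre of the underside of its spine strip (16 mm wide, 5 thick, x -61 to 45); x to the jaws, z up. Yellow block at the rear, black handles in the middle, then the two arms cross and end in jaws bent down to z = -44. Empty, its centre of mass is near x = -10.
- handles (a point): Middle between the two black handle pads, at x -6, z 14 mm of the forceps. Each pad is 52 mm long, z 6 to 22. Outer faces 54 mm apart (y +-27), about 52 while the jaws hold the 6 mm plate. Squeezing them to 40 mm (a stop; 10 to 16 N on each pad) opens the jaws; let go, they spring shut, so only while nothing presses the pads is the plate gripped.
- end_block (a point): Centre of the yellow rear block, at x -80, z 12 mm of the forceps: 40 mm long (x), 24 wide (y), 24 high (z 0 to 24). Gripping it leaves the jaws alone. The weight hangs in front of it, so it wants a firm grip (60 N or more).
- jaw_point (a point): Middle between the two jaw pads, at x 85, z -37 mm of the forceps; same axes. The pads are 18 mm along x, 14 high (z -44 to -30), about 6 thick. They part along y, alike on both sides, from a 2 mm gap to 34 mm; shut, they pinch with about 4 N.
- left_arm (a joint): Opening of the forceps (both arms move alike), rad: 0 shut with a 2 mm gap, about 0.012 shut on the 6 mm plate, 0.10 fully open.
- stand: Fixed drying stand. Origin on the table under its rail, x along it. Rail x -45 to 38 mm, 30 wide, top z 125, lips 5 mm high along its sides leave 24 mm between. Forceps lie on it with their origin over the stand's origin, x the same way, yellow block overhanging behind. Base 185 x 100 (x -50 to 135), with a white drip tray (walls to z 16) about x 88, over which the plate shall hang.
- rack: Fixed rack, origin on the table at mid width; base x -50 to 135 mm, 130 wide. Two slots along x at y +35 and -35: plate centre x 85, floor z 12, 9 mm wide, walls to z 40 at the plate's ends. In line with each slot a rail: x -45 to 38, 22 wide, top z 106, no lips. Forceps laid on it with origin at x 0 and the slot's y, x the same way, have their jaw pads about the plate's top 14 mm.
- orange_plate: The plate to take: glass specimen plate in an orange frame, 76 mm long (x), 6 thick (y), 64 high (z), 40 to 85 g, upright in one of the rack's slots, either by chance. Origin: centre of its lower edge.
- plate_top (a point): Centre of the top edge of the orange plate.
- blue_plate: Same plate with a blue frame in the other slot: leave it. Origin: centre of its lower edge.
- dish: Clear lidded culture dish, 93 mm across, 18 high, loose on the table: leave it. Origin: centre of its underside.
- red_pot: White pot with a red cap, 48 mm across, 45 high, loose on the table: leave it. Origin: centre of its underside.
There are look-alikes about, which are no part of the job. Leave any green or red look-alike of the stand alone.

How it is judged:
By the outcome, as a careful person would: the job done as asked, in the order asked, and still so for the second after the job is handed in, with the robot touching nothing.
It also fails if it takes over 48 s, if anything falls off the work surface, if the arm or the gripper's body presses on something with over 40 N, if the wrist force passes 120 N, or if a joint passes its speed limit or range.

## Robot

A 6-joint arm with a two-finger parallel gripper is mounted at the origin on the work surface. World frame = base frame: x ahead of the robot, y to its left, z up, the work surface at z = 0. Lengths are in mm, angles in rad, forces in N, time in s.
With the tool pointing down it reaches from about 325 to 750 mm from the base axis. Payload 7.6 kg.
Tool frame: the origin (TCP) lies at the very end of the fingers, on their centre line; the grasp point (between the pads) lies 19 mm behind it; z points along the fingers, y is the line along which they close (so a half turn about z gives the same grasp; the last joint's range is limited). The gripper opens to 85 mm and grips with 20 to 120 N. Pads are 22 mm wide; open, the fingers measure 114 mm over their backs; the gripper's body (76 mm by 85 mm) begins 54 mm behind the grasp point. The pads swing forward as they close: fully open they stand 13 mm farther back than shut.
Start: joints at [-1.407, 0.052, 1.401, -0, 1.689, -0.07], TCP at [121.653, -510.731, 231.323] pointing down, gripper open.
Joint ranges: [-2.9, 2.9], [-0.91, 2.17], [0.12, 2.37], [-1.06, 4.2], [0.26, 2.73], [-2.93, 2.93]. Speed limits (rad/s): [2.57, 2.57, 3.01, 3.14, 3.14, 3.14].

## Interface

Orientations are given as a unit quaternion [x, y, z, w].
In Python, from workcell import r gives the robot as it stands.
- The arm moves only by the tool jog_arm, never from a script. Its argument "steps" is a list that holds one entry, the list of rows, each a list of 7 numbers: the shift along the world's x, y, z in m, then the turn, a rotation vector about the world's x, y, z in rad, then the opening, from 0 (shut) to 1 (fully open). In form: [[[tx, ty, tz, wx, wy, wz, claw], ...]]. A call has exactly 10 rows; each row shifts and turns the commanded pose from where the row before left it; what a row does not reach is not made up. A row lasts 1/12 s, in which the tool goes at most 41.7 mm and 7.16 degrees, less where a joint would pass 70% of its speed; a pose out of reach is approached as far as the arm can. A call with a gripper value outside its range is refused whole. The fingers move at their own pace and stop on an object; "grip_force" is the grip in N (left out, the last holds). Time passes only in rows, so rows that do not move let the fingers close, or fill a call up. It gives the time, the measured TCP pose, the force, the opening and the grip force at its end, in the units of the state.
- r.get_obs(): the state, without advancing time (a new reading comes with each control period).
- r.grab_frame(name): name is "side" or "top"; returns a dict with "color" (384x512x3 uint8, blue, green, red), "fx", "fy", "cx", "cy" (pixels), "world_to_cam" (4x4, takes a point from world to camera coordinates). Camera axes: x right, y up, looking along -z (the intrinsics and any distortion apply to the point x, -y, -z); pixel columns grow to the right and rows downward; lengths in mm; the calibration is good to about 2 mm. A picture is of the moment at which its call begins. There is no depth.
- r.job_done(): hands the job in; it is judged then, once.
The state is a dict: "time_s": time; "qpos": joint angles; "dq": joint speeds; "joint_efforts": joint torques, N m; "tool_pos": TCP position; "eef_rot": TCP orientation; "force": force on the tool from outside, world axes, zero at the start; "wrist_torque": the same for the moment, N m; "opening": finger opening in mm; "finger_force": force on a finger pad.
Only numpy, scipy, OpenCV 4.12 (cv2) and the standard library are available. Lean on these libraries where they do the work, as an engineer would, in place of code of your own. Each camera call takes 0.05 s, during which the arm holds its last target. There are 200 camera calls.

## Working session

There is one attempt and no reset: what is moved stays moved. The work goes in short steps, Python scripts to look and compute and a tool call to move; the robot and the scene stay as the last step left them, time stands still between calls to the robot, and variables do not carry over. Pictures are saved under pics/ and viewed, at most 10 in all, crops included, and the job is handed in when it is done.

Besides the shell and the picture viewer there is one more tool, called as name(argument=value, ...) on one line, values as JSON. jog_arm: Moves the arm, as the interface text tells. Its arguments: {"type":"object","properties":{"steps":{"type":"array"},"grip_force":{"type":"number"}},"required":["steps"]}

```bash
mkdir -p pics; ls; python3 - <<'E'
from workcell import r
import cv2,json
o=r.get_obs();print({k:o[k] for k in('time_s','tool_pos','eef_rot','opening','force')})
for n in('top','side'):
    f=r.grab_frame(n);cv2.imwrite(f'pics/{n}0.png',f['color']);print(n,[f[k] for k in('fx','fy','cx','cy')],[k for k in f]);print(f['world_to_cam'])
E
```

```text
pics
{'time_s': 0.0, 'tool_pos': array([ 121.60738485, -510.40350784,  230.46327246]), 'eef_rot': array([ 9.93175355e-01,  1.16627953e-01, -3.20469070e-05, -7.95834088e-04]), 'opening': 85.50208681777968, 'force': array([-1.11524705, -0.06255824, -0.26137059])}
top [387.7011615097952, 387.7011615097952, 257.56601925922774, 187.00464692327878] ['color', 'fx', 'fy', 'cx', 'cy', 'world_to_cam']
[[ 2.23327130e-02 -9.99748367e-01 -2.11022202e-03  3.84513208e+01]
 [ 9.72684025e-01  2.12402204e-02  2.31159341e-01 -6.00915461e+02]
 [-2.31056352e-01 -7.21499447e-03  9.72913617e-01 -8.63410819e+02]
 [ 0.00000000e+00  0.00000000e+00  0.00000000e+00  1.00000000e+00]]
side [378.3599825473848, 378.3599825473848, 253.35385098922, 194.26324933726283] ['color', 'fx', 'fy', 'cx', 'cy', 'world_to_cam']
[[-9.05932500e-01 -4.22869316e-01  2.16297593e-02  5.53015625e+02]
 [ 2.99960749e-01 -6.04888811e-01  7.37653764e-01 -2.03283562e+02]
 [-2.98847543e-01  6.74752597e-01  6.74832630e-01 -7.27133904e+02]
 [ 0.00000000e+00  0.00000000e+00  0.00000000e+00  1.00000000e+00]]
```

View pics/top0.png

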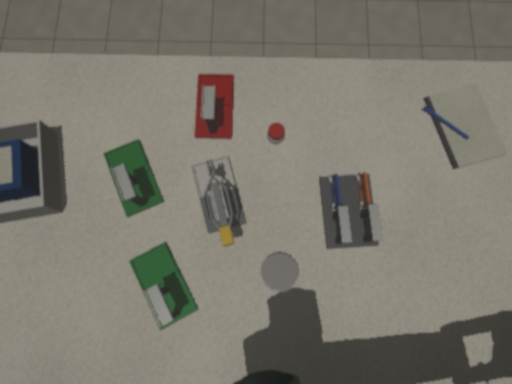

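View pics/side0.png

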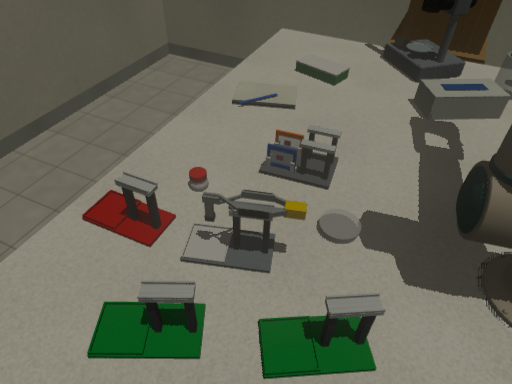

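The top view shows the stand and forceps around (220,200) with the yellow block at (226,236) and the jaws pointing up. The rack is at (350,210) with the blue plate at (337,190) and the orange plate on the right at (367,188), which is the -y slot. I'll zoom in for details.

```bash
cat > h.py <<'E'
import numpy as np,cv2
from workcell import r
def proj(f,P):
    P=np.atleast_2d(P);M=f['world_to_cam'];c=P@M[:3,:3].T+M[:3,3]
    return np.c_[f['cx']+f['fx']*c[:,0]/-c[:,2],f['cy']-f['fy']*c[:,1]/-c[:,2]]
def ray(f,uv):
    uv=np.atleast_2d(np.float64(uv));M=f['world_to_cam'];R=M[:3,:3]
    d=np.c_[(uv[:,0]-f['cx'])/f['fx'],-(uv[:,1]-f['cy'])/f['fy'],-np.ones(len(uv))]@R
    return -R.T@M[:3,3],d
def onz(f,uv,z):
    c,d=ray(f,uv);return c+d*((z-c[2])/d[:,2])[:,None]
def tri(f1,a,f2,b):
    A=[];B=[]
    for f,u in((f1,a),(f2,b)):
        c,d=ray(f,u);d=d[0]/np.linalg.norm(d[0]);Q=np.eye(3)-np.outer(d,d);A.append(Q);B.append(Q@c)
    return np.linalg.lstsq(np.vstack(A),np.hstack(B),rcond=None)[0]
E
python3 - <<'E'
import cv2,numpy as np
t=cv2.imread('pics/top0.png');s=cv2.imread('pics/side0.png')
z=lambda im,x,y,w,h,W,H:cv2.resize(im[y:y+h,x:x+w],(W,H),interpolation=cv2.INTER_CUBIC)
a=np.hstack([z(t,185,150,66,100,396,600),z(t,315,165,66,100,396,600)])
cv2.imwrite('pics/m1.png',a)
b=np.vstack([z(s,175,180,150,90,750,300*3//2)[:300] if 0 else z(s,175,180,150,60,750,300),z(s,250,120,150,60,750,300)])
cv2.imwrite('pics/m2.png',b)
E
```

```text
(no output)
```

View pics/m1.png

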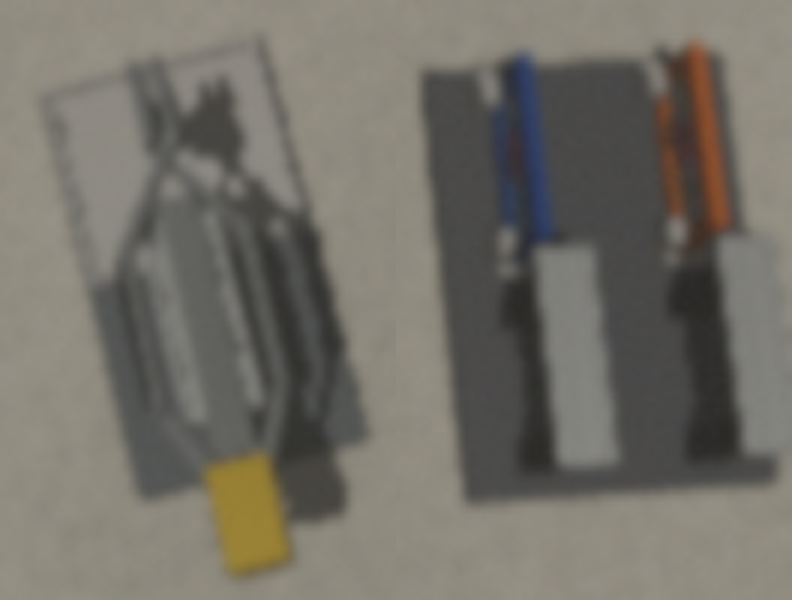

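View pics/m2.png

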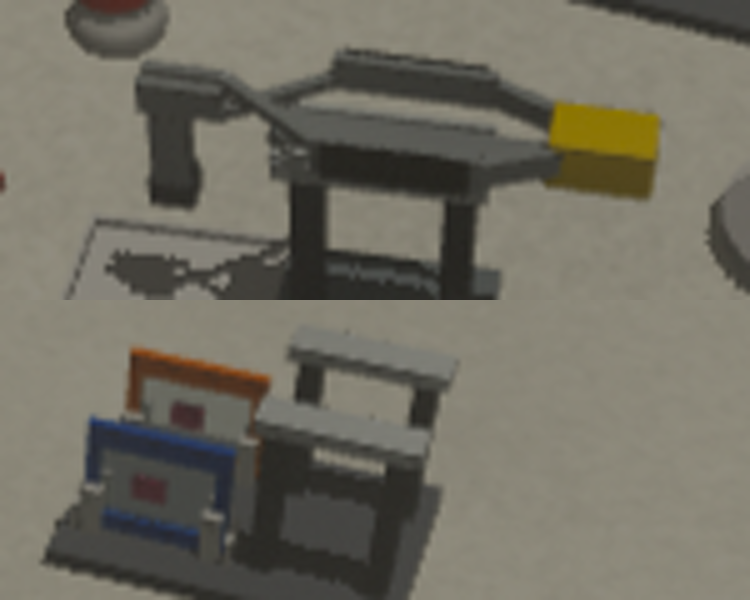

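The orange plate is in the rack's y = -35 slot. In the top view (6x crops) the yellow block's top, the two light rails and the plates' top edges are clear. I'll measure these next.

```bash
cat > m.py <<'E'
from h import *
def comp(m,roi):
    z=np.zeros_like(m);x,y,w,h=roi;z[y:y+h,x:x+w]=m[y:y+h,x:x+w]
    n,l,s,c=cv2.connectedComponentsWithStats(z);i=1+np.argmax(s[1:,4]);return (l==i).astype(np.uint8)
def rect(f,mask,z):
    cs=max(cv2.findContours(mask,0,cv2.CHAIN_APPROX_NONE)[0],key=cv2.contourArea)
    # upsampled outline -> metric plane
    vu=np.argwhere(mask)[:,::-1]; P=np.vstack([onz(f,vu+o,z)[:,:2] for o in((-.5,-.5),(.5,-.5),(.5,.5),(-.5,.5))])
    q=cv2.minAreaRect(P.astype(np.float32));b=cv2.boxPoints(q)
    e=[b[1]-b[0],b[2]-b[1]];l=max(e,key=np.linalg.norm);l=l*np.sign(l[0]);
    A=onz(f,vu,z)[:,:2];ev=np.linalg.eigh(np.cov(A.T))[1][:,1];ev*=np.sign(ev[0])
    return A.mean(0).round(1),np.round(q[1],1),np.degrees(np.arctan2(l[1],l[0])).round(2),np.degrees(np.arctan2(ev[1],ev[0])).round(2)
E
python3 - <<'E'
from m import *
f=r.grab_frame('top');im=f['color'];hsv=cv2.cvtColor(im,cv2.COLOR_BGR2HSV);H,S,V=cv2.split(hsv)
print('yellow',rect(f,comp(((H>18)&(H<35)&(S>130)&(V>100)).astype(np.uint8),(205,215,40,40)),149))
for n,roi in(('railL',(325,195,28,52)),('railR',(362,195,24,52))):
    m=comp(((S<20)&(V>115)).astype(np.uint8),roi);print(n,m.sum(),rect(f,m,106))
o=comp(((H<15)&(S>150)&(V>120)).astype(np.uint8),(355,165,25,45));print('orange',o.sum(),rect(f,o,76))
b=comp(((H>105)&(H<125)&(S>120)&(V>100)).astype(np.uint8),(328,165,25,45));print('blue',b.sum(),rect(f,b,76))
# hand corners
q=lambda P,x0,y0:(np.float64(P)+.5)/6-.5+[x0,y0]
B=onz(f,q([(40,98),(262,38),(368,438),(143,498)],185,150),8);print('base',B.round(1))
Y=onz(f,q([(205,467),(270,455),(293,560),(228,575)],185,150),149);print('yel',Y.round(1),Y.mean(0))
L=onz(f,q([(540,247),(597,240),(620,463),(557,468)],315-66,165),106);print('rl',L.round(1),L.mean(0))
O=onz(f,q([(697,42),(722,232)],315-66,165),76);print('o',O)
K=onz(f,q([(521,55),(543,240)],315-66,165),76);print('b',K)
C=onz(f,q([(422,72),(464,502),(775,483)],315-66,165),8);print('rackbase',C)
print('V rail',im[225,343],im[225,374],im[225,355])
E
```

```text
yellow (array([474.3, 116.3]), array([40.6, 23.8]), np.float32(15.04), np.float64(14.87))
railL 303 (array([ 509.2, -147.5]), array([80.7, 22.5]), np.float32(4.8), np.float64(4.31))
railR 319 (array([ 515.2, -217.6]), array([84.6, 23.3]), np.float32(4.54), np.float64(4.51))
orange 47 (array([ 602.2, -209.2]), array([69.3,  6.7]), np.float32(5.03), np.float64(5.41))Traceback (most recent call last):
  File "<stdin>", line 7, in <module>
  File "m.py", line 4, in comp
    n,l,s,c=cv2.connectedComponentsWithStats(z);i=1+np.argmax(s[1:,4]);return (l==i).astype(np.uint8)
                                                    ~~~~~~~~~^^^^^^^^^
    return _wrapfunc(a, 'argmax', axis=axis, out=out, **kwds)
    return bound(*args, **kwds)
ValueError: attempt to get argmax of an empty sequence
```

jog_arm(steps=[[[0.0212,0.0323,0,0,0,0.027,1],[0.0212,0.0323,0,0,0,0,1],[0.0212,0.0323,0,0,0,0,1],[0.0212,0.0323,0,0,0,0,1],[0.0212,0.0323,0,0,0,0,1],[0.0212,0.0323,0,0,0,0,1],[0.0212,0.0323,0,0,0,0,1],[0.0212,0.0323,0,0,0,0,1],[0.0212,0.0323,0,0,0,0,1],[0.0212,0.0323,0,0,0,0,1]]], grip_force=35)

```text
time_s: 0.98
tool_pos: [334.1, -185.9, 231.3]
eef_rot: [0.992, 0.13, 0.0, 0.0]
force: [1.1, 0.3, 0.2]
opening: 85.5
finger_force: 0.0
```

jog_arm(steps=[[[0.0212,0.0323,0,0,0,0,1],[0.0212,0.0323,0,0,0,0,1],[0.0212,0.0323,0,0,0,0,1],[0.0212,0.0323,0,0,0,0,1],[0.0212,0.0323,0,0,0,0,1],[0.0212,0.0323,0,0,0,0,1],[0.0212,0.0323,0,0,0,0,1],[0.0212,0.0323,0,0,0,0,1],[0.0212,0.0323,0,0,0,0,1],[0,0,0,0,0,0,1]]])

```text
time_s: 1.82
tool_pos: [525.9, 107.7, 229.0]
eef_rot: [0.991, 0.132, -0.001, -0.001]
force: [-0.3, 0.6, -0.6]
opening: 85.4
finger_force: 0.0
```

jog_arm(steps=[[[0.0205,0.0295,0,0,0,0,1],[0,0,-0.015,0,0,0,1],[0,0,-0.02,0,0,0,1],[0,0,-0.015,0,0,0,1],[0,0,0,0,0,0,1],[0,0,0,0,0,0,1],[0,0,0,0,0,0,1],[0,0,0,0,0,0,1],[0,0,0,0,0,0,1],[0,0,0,0,0,0,1]]])

```text
time_s: 2.65
tool_pos: [545.3, 132.4, 182.3]
eef_rot: [0.992, 0.13, 0.001, 0.0]
force: [-0.2, -0.3, 1.5]
opening: 85.3
finger_force: 0.0
```

```bash
python3 - <<'E'
from m import *
o=r.get_obs();print(o['tool_pos'],2*np.arctan2(o['eef_rot'][1],o['eef_rot'][0]),o['force'])
f=r.grab_frame('side');g=r.grab_frame('top');q=lambda im,x,y,w,h:cv2.resize(im[y:y+h,x:x+w],(w*4,h*4),interpolation=cv2.INTER_CUBIC)
cv2.imwrite('pics/a1.png',np.hstack([q(f['color'],180,130,110,140),q(g['color'],180,120,80,140)]))
E
```

```text
[545.26431946 132.43996398 182.28370916] 0.2606521650708516 [-0.23469186 -0.31531975  1.49828538]
```

View pics/a1.png

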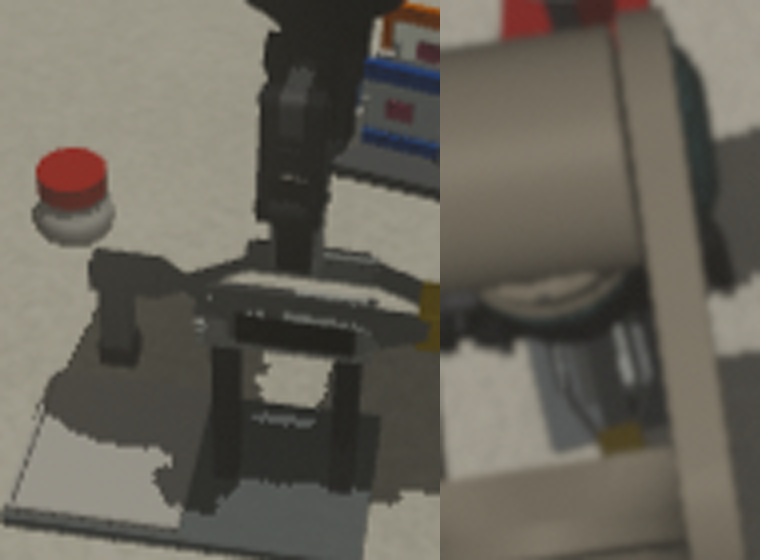

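The side view shows the near finger centred over the black handles. Next I descend and squeeze.

jog_arm(steps=[[[0,0.003,-0.012,0,0,0,1],[0,0,-0.014,0,0,0,1],[0,0,-0.014,0,0,0,1],[0,0,-0.012,0,0,0,1],[0,0,-0.009,0,0,0,1],[0,0,0,0,0,0,1],[0,0,0,0,0,0,1],[0,0,0,0,0,0,0.35],[0,0,0,0,0,0,0.35],[0,0,0,0,0,0,0.35]]], grip_force=35)

```text
time_s: 3.58
tool_pos: [545.7, 135.6, 121.5]
eef_rot: [0.992, 0.13, 0.001, -0.0]
force: [8.3, -0.8, 16.5]
opening: 51.4
finger_force: 13.8
```

jog_arm(steps=[[[0,0,0,0,0,0,0.35],[0,0,0,0,0,0,0.35],[0,0,0,0,0,0,0.35],[0,0,0,0,0,0,0.35],[0,0,0,0,0,0,0.35],[0,0,0,0,0,0,0.35],[0,0,0,0,0,0,0.35],[0,0,0,0,0,0,0.35],[0,0,0,0,0,0,0.35],[0,0,0,0,0,0,0.35]]])

```text
time_s: 4.42
tool_pos: [547.4, 136.0, 123.6]
eef_rot: [0.991, 0.13, 0.004, -0.0]
force: [5.0, 1.8, 7.2]
opening: 39.6
finger_force: 35.4
```

jog_arm(steps=[[[0,0,0.005,0,0,0,0.35],[0,0,0.01,0,0,0,0.35],[0,0,0.015,0,0,0,0.35],[0,0,0.015,0,0,0,0.35],[0,0,0.015,0,0,0,0.35],[0,0,0.01,0,0,0,0.35],[0,0,0.005,0,0,0,0.35],[0,0,0,0,0,0,0.35],[0,0,0,0,0,0,0.35],[0,0,0,0,0,0,0.35]]])

```text
time_s: 5.25
tool_pos: [544.5, 135.4, 194.1]
eef_rot: [0.992, 0.13, -0.001, 0.0]
force: [-0.6, 0.1, -2.5]
opening: 39.6
finger_force: 35.4
```

```bash
python3 - <<'E'
from m import *
o=r.get_obs();print(o['tool_pos'],o['eef_rot'],o['force'],o['opening'],o['finger_force'])
f=r.grab_frame('side')
cv2.imwrite('pics/a2.png',cv2.resize(f['color'][110:270,160:330],None,fx=4,fy=3.7,interpolation=cv2.INTER_CUBIC))
E
```

```text
[544.46689438 135.41242628 194.11394014] [ 9.91508096e-01  1.30040767e-01 -1.04185533e-03  9.36928384e-05] [-0.59467642  0.07019772 -2.51099382] 39.55325321022945 35.42329955846071
```

View pics/a2.png

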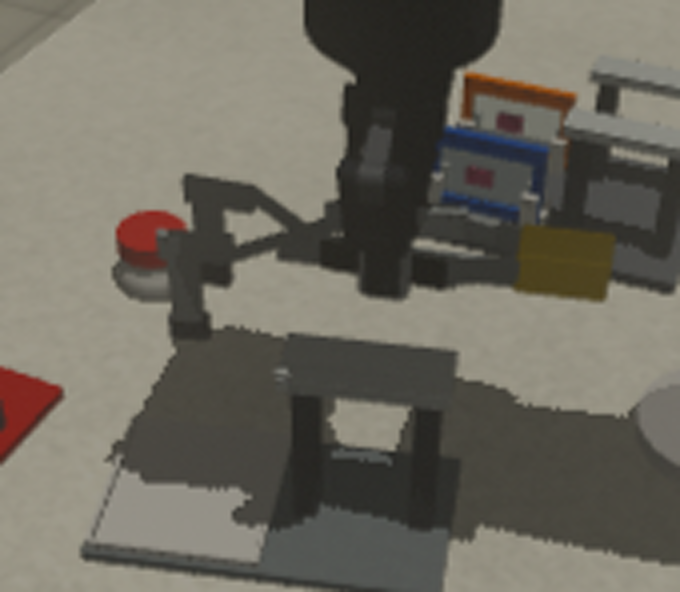

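jog_arm(steps=[[[-0.002,-0.02,0,0,0,-0.0178,0.35],[-0.003,-0.036,0,0,0,-0.0178,0.35],[-0.003,-0.036,0,0,0,-0.0178,0.35],[-0.003,-0.036,0,0,0,-0.0178,0.35],[-0.003,-0.036,0,0,0,-0.0178,0.35],[-0.003,-0.036,0,0,0,-0.0178,0.35],[-0.003,-0.036,0,0,0,-0.0178,0.35],[-0.003,-0.036,0,0,0,-0.0178,0.35],[-0.003,-0.036,0,0,0,-0.0178,0.35],[-0.003,-0.036,0,0,0,-0.0178,0.35]]])

```text
time_s: 6.13
tool_pos: [515.2, -210.1, 194.5]
eef_rot: [0.999, 0.041, -0.001, -0.0]
force: [0.6, 0.2, -1.1]
opening: 39.6
finger_force: 35.5
```

jog_arm(steps=[[[-0.001,-0.008,0,0,0,0,0.35],[0,0,-0.015,0,0,0,0.35],[0,0,-0.015,0,0,0,0.35],[0,0,-0.01,0,0,0,0.35],[0,0,0,0,0,0,0.35],[0,0,0,0,0,0,0.35],[0,0,0,0,0,0,0.35],[0,0,0,0,0,0,0.35],[0,0,0,0,0,0,0.35],[0,0,0,0,0,0,0.35]]])

```text
time_s: 6.97
tool_pos: [515.3, -216.5, 156.0]
eef_rot: [0.999, 0.041, 0.001, 0.0]
force: [0.2, 0.3, -0.9]
opening: 39.7
finger_force: 35.5
```

```bash
python3 - <<'E'
from m import *
o=r.get_obs();print(o['tool_pos'],2*np.arctan2(o['eef_rot'][1],o['eef_rot'][0]),o['force'],o['opening'])
f=r.grab_frame('side');g=r.grab_frame('top')
q=lambda im,x,y,w,h,s:cv2.resize(im[y:y+h,x:x+w],(w*s,h*s),interpolation=cv2.INTER_CUBIC)
a=q(f['color'],245,90,120,100,4);b=q(g['color'],330,135,80,100,4)
cv2.imwrite('pics/a3.png',np.hstack([a,b]))
for n,F in(('s',f),('t',g)):
    H,S,V=cv2.split(cv2.cvtColor(F['color'],cv2.COLOR_BGR2HSV));m=((H>18)&(H<35)&(S>130)&(V>60)).astype(np.uint8)
    cc=cv2.connectedComponentsWithStats(m);i=np.argsort(-cc[2][1:,4])[:2]+1;print(n,cc[2][i],cc[3][i])
E
```

```text
[ 515.25208267 -216.541524    156.03450692] 0.08301418099658278 [ 0.21714719  0.30203235 -0.93972966] 39.73870103654129
s [[351 107  19  14 173]
 [483  57   1   2   2]] [[359.67052023 113.        ]
 [483.          57.5       ]]
t [] []
```

View pics/a3.png

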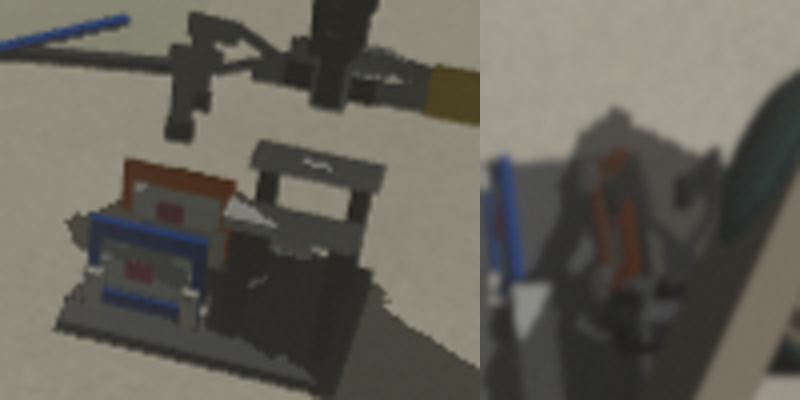

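```bash
python3 - <<'E'
from m import *
f=r.grab_frame('side');a=0.083;X=np.array([np.cos(a),np.sin(a),0]);Y=np.array([-np.sin(a),np.cos(a),0]);Z=np.array([0,0,1.])
O=np.array([515.2,-216.5,156])+4.3*X+1.4*Z
C=np.array([O+x*X+y*Y+z*Z for x in(-60,-100) for y in(-12,12) for z in(0,24)])
p=proj(f,C);print(p.round(1),p.min(0),p.max(0))
J=np.array([O+85*X+s*20*Y-44*Z for s in(1,-1)]);print('jaw tips',proj(f,J).round(1))
# initial forceps check
a=.261;X=np.array([np.cos(a),np.sin(a),0]);Y=np.array([-np.sin(a),np.cos(a),0]);O=np.array([551.6,137,125])
C=np.array([O+x*X+y*Y+z*Z for x in(-60,-100) for y in(-12,12) for z in(0,24)]);p=proj(f,C);print('init',p.min(0),p.max(0))
s=cv2.imread('pics/side0.png');H,S,V=cv2.split(cv2.cvtColor(s,cv2.COLOR_BGR2HSV));m=((H>18)&(H<35)&(S>130)&(V>60)).astype(np.uint8)
print(cv2.connectedComponentsWithStats(m)[2][1:])
# rail of orange slot, plate top predicted
a=.083;X=np.array([np.cos(a),np.sin(a),0]);Y=np.array([-np.sin(a),np.cos(a),0]);O=np.array([518.3,-216.8,106])
print('rail',proj(f,np.array([O+x*X+y*Y for x in(-45,38) for y in(-11,11)])).round(1));O[2]=76
print('plate',proj(f,np.array([O+x*X+y*Y for x in(47,123) for y in(-3,3)])).round(1))
E
```

```text
[[351.5 114.9]
 [353.5 106.1]
 [349.9 119.8]
 [351.8 110.9]
 [368.2 118.3]
 [370.5 109.3]
 [366.9 123.2]
 [369.2 114.2]] [349.85310123 106.07234251] [370.54670104 123.23188639]
jaw tips [[288.7 125. ]
 [293.  117.3]]
init [283.12190925 200.12907621] [307.22030483 221.37615648]
[[486  39   1   1   1]
 [394  40   1   1   1]
 [473  53   1   1   1]
 [477  57   1   1   1]
 [284 200  23  19 334]]
rail [[342.  131.9]
 [340.4 136.4]
 [309.9 125.1]
 [307.8 129.5]]
plate [[304.4 135.8]
 [303.9 137. ]
 [276.8 129.8]
 [276.1 131. ]]
```

The projections match the pictures: rail corners at (309.5,125), plate edge at (276,130) and jaw tips at (290,125) in the side view. I'm lowering now.

jog_arm(steps=[[[-0.001,-0.0005,-0.008,0,0,0,0.35],[0,0,-0.01,0,0,0,0.35],[0,0,-0.01,0,0,0,0.35],[0,0,-0.01,0,0,0,0.35],[0,0,-0.006,0,0,0,0.35],[0,0,-0.003,0,0,0,0.35],[0,0,-0.002,0,0,0,0.35],[0,0,0,0,0,0,0.35],[0,0,0,0,0,0,0.35],[0,0,0,0,0,0,0.35]]])

```text
time_s: 7.95
tool_pos: [514.3, -217.2, 106.9]
eef_rot: [0.999, 0.041, 0.0, 0.0]
force: [-0.0, 0.3, -1.5]
opening: 39.6
finger_force: 35.6
```

```bash
python3 - <<'E'
from m import *
o=r.get_obs();print(o['tool_pos'],o['eef_rot'],o['force'],o['opening'],o['wrist_torque'])
f=r.grab_frame('side');g=r.grab_frame('top')
q=lambda im,x,y,w,h,s:cv2.resize(im[y:y+h,x:x+w],(w*s,h*s),interpolation=cv2.INTER_CUBIC)
a=q(f['color'],255,90,130,100,5)
cv2.imwrite('pics/a4.png',a)
E
```

```text
[ 514.25427886 -217.1850205   106.92710033] [9.99142749e-01 4.13938261e-02 4.75419198e-04 3.04331588e-04] [-0.04557925  0.31303309 -1.52120803] 39.57847297120388 [ 0.00703475 -0.03157558  0.01245073]
```

View pics/a4.png

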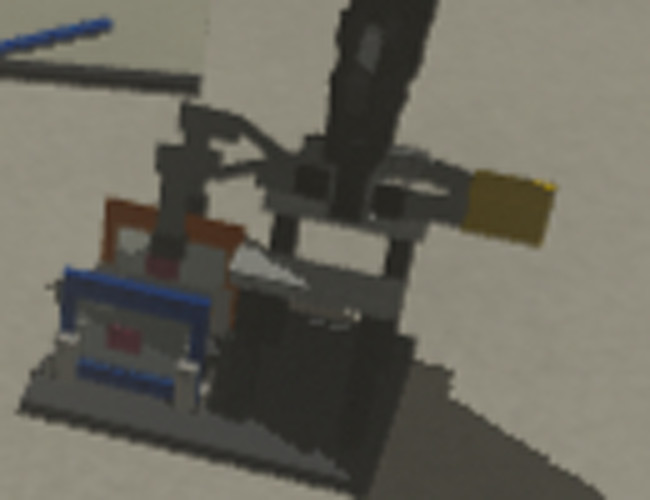

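The near jaw is in front of the orange plate at (165,245) and the other is behind it, with the strip just above the rail. Next I touch down, then release.

jog_arm(steps=[[[0,0,-0.001,0,0,0,0.35],[0,0,-0.001,0,0,0,0.35],[0,0,0,0,0,0,0.35],[0,0,0,0,0,0,0.35],[0,0,0,0,0,0,0.35],[0,0,0,0,0,0,0.35],[0,0,0,0,0,0,0.35],[0,0,0,0,0,0,0.35],[0,0,0,0,0,0,0.35],[0,0,0,0,0,0,0.35]]])

```text
time_s: 8.88
tool_pos: [514.1, -217.1, 104.6]
eef_rot: [0.999, 0.041, 0.0, 0.0]
force: [-1.1, 0.0, 2.9]
opening: 39.8
finger_force: 35.7
```

jog_arm(steps=[[[0,0,0,0,0,0,0.5],[0,0,0,0,0,0,0.53],[0,0,0,0,0,0,0.56],[0,0,0,0,0,0,0.59],[0,0,0,0,0,0,0.62],[0,0,0,0,0,0,0.65],[0,0,0,0,0,0,0.7],[0,0,0,0,0,0,0.75],[0,0,0,0,0,0,0.75],[0,0,0,0,0,0,0.75]]])

```text
time_s: 9.72
tool_pos: [514.0, -217.1, 104.4]
eef_rot: [0.999, 0.041, 0.0, 0.0]
force: [0.3, -0.2, -0.9]
opening: 64.2
finger_force: 0.0
```

jog_arm(steps=[[[0,0,0.005,0,0,0,0.75],[0,0,0.01,0,0,0,0.75],[0,0,0.015,0,0,0,0.75],[0,0,0.02,0,0,0,0.75],[0,0,0.02,0,0,0,0.75],[0,0,0.01,0,0,0,0.75],[-0.02,-0.0017,0,0,0,0,0.75],[-0.03,-0.0025,0,0,0,0,0.75],[-0.02,-0.0017,0,0,0,0,0.75],[0,0,0,0,0,0,0.75]]])

```text
time_s: 10.55
tool_pos: [441.7, -223.3, 184.9]
eef_rot: [0.999, 0.041, -0.0, 0.0]
force: [0.3, -0.0, 0.3]
opening: 64.4
finger_force: 0.0
```

```bash
python3 - <<'E'
from m import *
o=r.get_obs();print(o['tool_pos'],2*np.arctan2(o['eef_rot'][1],o['eef_rot'][0]),o['force'],o['opening'])
f=r.grab_frame('side');g=r.grab_frame('top')
q=lambda im,x,y,w,h,s:cv2.resize(im[y:y+h,x:x+w],(w*s,h*s),interpolation=cv2.INTER_CUBIC)
cv2.imwrite('pics/a5.png',np.hstack([q(f['color'],255,90,120,110,4),q(g['color'],325,150,80,110,4)]))
E
```

```text
[ 441.67534438 -223.27748414  184.89253033] 0.08131761394422903 [ 0.3143275  -0.01559037  0.34088142] 64.36394717093118
```

View pics/a5.png

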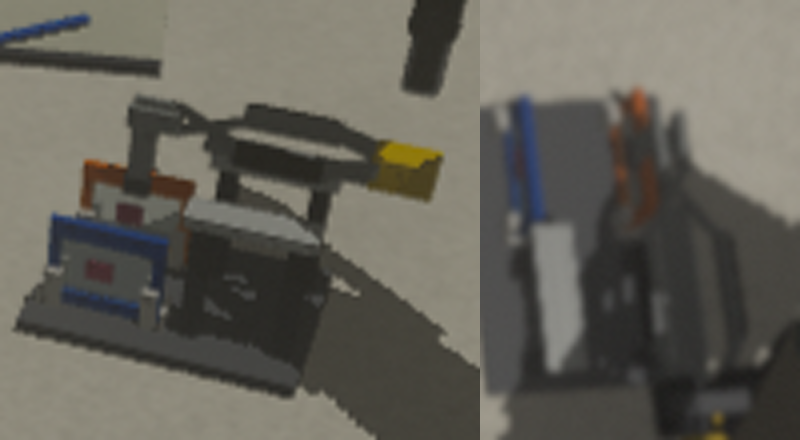

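```bash
python3 - <<'E'
from m import *
f=r.grab_frame('side');a=0.083;X=np.array([np.cos(a),np.sin(a),0]);Y=np.array([-np.sin(a),np.cos(a),0])
O=np.array([518.4,-216.8,106.])
C=np.array([O+x*X+y*Y+[0,0,24] for x in(-60,-100) for y in(-12,12)])
print('pred top face',proj(f,C).round(1),proj(f,C).mean(0))
H,S,V=cv2.split(cv2.cvtColor(f['color'],cv2.COLOR_BGR2HSV));m=((H>18)&(H<35)&(S>130)&(V>60)).astype(np.uint8)
m=comp(m,(330,110,50,50));mt=(m>0)&(V>140);print(mt.sum(),rect(f,mt.astype(np.uint8),130),'pred',O-80*X)
for t in(110,125,155):print(t,((m>0)&(V>t)).sum())
E
```

```text
pred top face [[349.8 124.7]
 [348.2 129.6]
 [366.2 128. ]
 [364.8 133.1]] [357.2553306  128.85098207]
43 (array([ 444., -227.]), array([30.6, 23.7]), np.float32(5.18), np.float64(23.9)) pred [ 438.67540184 -223.4323788   106.        ]
110 61
125 57
155 0
```

jog_arm(steps=[[[-0.003,0,-0.01,0,0,0,0.75],[0,0,-0.02,0,0,0,0.75],[0,0,-0.02,0,0,0,0.75],[0,0,-0.02,0,0,0,0.75],[0,0,-0.011,0,0,0,0.75],[0,0,-0.005,0,0,0,0.75],[0,0,0,0,0,0,0.75],[0,0,0,0,0,0,0.75],[0,0,0,0,0,0,0.5],[0,0,0,0,0,0,0.4]]], grip_force=20)

```text
time_s: 11.53
tool_pos: [441.6, -223.3, 99.6]
eef_rot: [0.999, 0.041, 0.001, 0.001]
force: [-0.3, 0.3, 0.0]
opening: 40.8
finger_force: 0.0
```

jog_arm(steps=[[[0,0,0,0,0,0,0.35],[0,0,0,0,0,0,0.32],[0,0,0,0,0,0,0.3],[0,0,0,0,0,0,0.28],[0,0,0,0,0,0,0.26],[0,0,0,0,0,0,0.24],[0,0,0,0,0,0,0.22],[0,0,0,0,0,0,0.2],[0,0,0,0,0,0,0.18],[0,0,0,0,0,0,0.18]]])

```text
time_s: 12.37
tool_pos: [441.0, -223.0, 98.6]
eef_rot: [0.999, 0.041, 0.0, 0.0]
force: [-1.5, 0.1, 3.9]
opening: 23.5
finger_force: 21.5
```

jog_arm(steps=[[[0,0,0,0,0,0,0.1],[0,0,0,0,0,0,0.1],[0,0,0,0,0,0,0.1],[0,0,0,0,0,0,0.1],[0,0,0,0,0,0,0.1],[0,0,0,0,0,0,0.1],[0,0,0,0,0,0,0.1],[0,0,0,0,0,0,0.1],[0,0,0,0,0,0,0.1],[0,0,0,0,0,0,0.1]]], grip_force=110)

```text
time_s: 13.2
tool_pos: [441.1, -223.0, 98.8]
eef_rot: [0.999, 0.041, 0.0, 0.0]
force: [-1.0, 1.5, 6.0]
opening: 22.6
finger_force: 107.5
```

jog_arm(steps=[[[0,0,0.002,0,0,0,0.1],[0,0,0.004,0,0,0,0.1],[0,0,0.005,0,0,0,0.1],[0,0,0.006,0,0,0,0.1],[0,0,0.006,0,0,0,0.1],[0,0,0.006,0,0,0,0.1],[0,0,0.006,0,0,0,0.1],[0,0,0.004,0,0,0,0.1],[0,0,0.002,0,0,0,0.1],[0,0,0,0,0,0,0.1]]])

```text
time_s: 14.03
tool_pos: [441.2, -223.1, 140.0]
eef_rot: [0.999, 0.041, 0.0, 0.0]
force: [0.3, 0.1, -1.4]
opening: 22.7
finger_force: 107.7
```

```bash
python3 - <<'E'
from m import *
o=r.get_obs();print(o['tool_pos'],o['eef_rot'],o['force'],o['opening'],o['finger_force'],o['wrist_torque'])
f=r.grab_frame('side');g=r.grab_frame('top')
q=lambda im,x,y,w,h,s:cv2.resize(im[y:y+h,x:x+w],(w*s,h*s),interpolation=cv2.INTER_CUBIC)
cv2.imwrite('pics/a6.png',np.hstack([q(f['color'],255,80,120,120,4),q(g['color'],325,140,80,120,4)]))
E
```

```text
[ 441.16673325 -223.0644157   139.96740348] [9.99144061e-01 4.13625302e-02 4.18034165e-04 3.32991592e-04] [ 0.30859962  0.08345223 -1.40830624] 22.6706679779934 107.7476692199707 [-0.01893692  0.24134868  0.00662019]
```

View pics/a6.png

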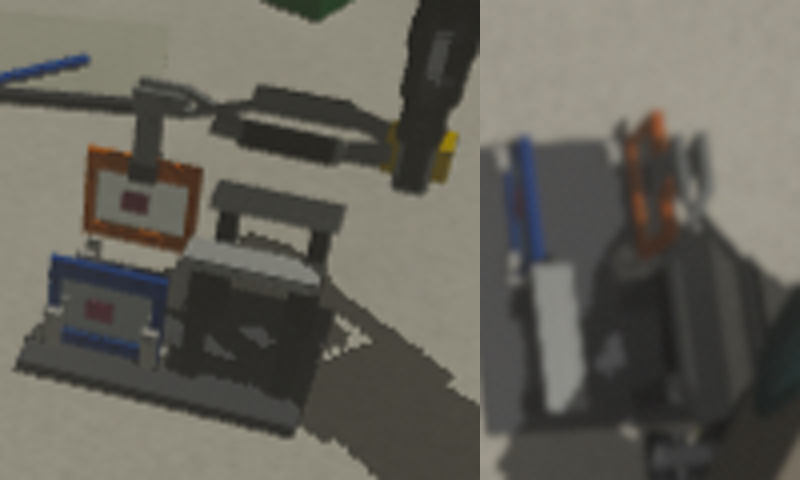

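The plate is clear of the slot and level in the forceps, and the blue plate is undisturbed. Next I lift higher and carry it to the stand.

jog_arm(steps=[[[0,0,0.002,0,0,0,0.1],[0,0,0.005,0,0,0,0.1],[0,0,0.007,0,0,0,0.1],[0,0,0.008,0,0,0,0.1],[0,0,0.008,0,0,0,0.1],[0,0,0.008,0,0,0,0.1],[0,0,0.007,0,0,0,0.1],[0,0,0.005,0,0,0,0.1],[0,0,0.003,0,0,0,0.1],[0,0,0.002,0,0,0,0.1]]])

```text
time_s: 14.97
tool_pos: [441.0, -223.0, 194.8]
eef_rot: [0.999, 0.041, 0.0, 0.0]
force: [0.6, -0.4, -2.4]
opening: 22.6
finger_force: 107.7
```

jog_arm(steps=[[[0.0004,0.004,0,0,0,0.0089,0.1],[0.001,0.01,0,0,0,0.0089,0.1],[0.0017,0.016,0,0,0,0.0089,0.1],[0.0021,0.02,0,0,0,0.0089,0.1],[0.0021,0.02,0,0,0,0.0089,0.1],[0.0021,0.02,0,0,0,0.0089,0.1],[0.0021,0.02,0,0,0,0.0089,0.1],[0.0021,0.02,0,0,0,0.0089,0.1],[0.0021,0.02,0,0,0,0.0089,0.1],[0.0021,0.02,0,0,0,0.0089,0.1]]])

```text
time_s: 15.8
tool_pos: [458.3, -51.1, 193.8]
eef_rot: [0.996, 0.087, -0.0, -0.0]
force: [0.7, 0.5, -2.5]
opening: 22.2
finger_force: 107.8
```

jog_arm(steps=[[[0.0021,0.02,0,0,0,0.0089,0.1],[0.0021,0.02,0,0,0,0.0089,0.1],[0.0021,0.02,0,0,0,0.0089,0.1],[0.0021,0.02,0,0,0,0.0089,0.1],[0.0021,0.02,0,0,0,0.0089,0.1],[0.0021,0.02,0,0,0,0.0089,0.1],[0.0021,0.02,0,0,0,0.0089,0.1],[0.0017,0.016,0,0,0,0.0089,0.1],[0.001,0.01,0,0,0,0.0089,0.1],[0.0004,0.004,0,0,0,0.0089,0.1]]])

```text
time_s: 16.63
tool_pos: [476.0, 118.7, 193.8]
eef_rot: [0.991, 0.131, -0.0, -0.0]
force: [-0.2, 0.5, -2.5]
opening: 22.5
finger_force: 108.0
```

jog_arm(steps=[[[0,0,0,0,0,0,0.1],[0,0,0,0,0,0,0.1],[0,0,0,0,0,0,0.1],[0,0,-0.003,0,0,0,0.1],[0,0,-0.006,0,0,0,0.1],[0,0,-0.008,0,0,0,0.1],[0,0,-0.008,0,0,0,0.1],[0,0,-0.007,0,0,0,0.1],[0,0,-0.003,0,0,0,0.1],[0,0,0,0,0,0,0.1]]])

```text
time_s: 17.47
tool_pos: [476.0, 116.9, 157.9]
eef_rot: [0.992, 0.13, -0.001, 0.0]
force: [0.8, 0.4, -2.1]
opening: 22.7
finger_force: 108.0
```

```bash
python3 - <<'E'
from m import *
o=r.get_obs();print(o['tool_pos'],2*np.arctan2(o['eef_rot'][1],o['eef_rot'][0]),o['eef_rot'],o['force'],o['opening'],o['wrist_torque'])
f=r.grab_frame('side');g=r.grab_frame('top');cv2.imwrite('pics/b_s.png',f['color']);cv2.imwrite('pics/b_t.png',g['color'])
a=2*np.arctan2(o['eef_rot'][1],o['eef_rot'][0]);X=np.array([np.cos(a),np.sin(a),0]);Y=np.array([-np.sin(a),np.cos(a),0])
O=o['tool_pos']+77.6*X+[0,0,7.2]
print('O',O,'plate pred corners');print(proj(f,np.array([O+x*X+z*np.array([0,0,1]) for x in(47,123) for z in(-30,-94)])).round(1))
H,S,V=cv2.split(cv2.cvtColor(f['color'],cv2.COLOR_BGR2HSV))
m=((H<16)&(S>110)&(V>50)).astype(np.uint8);cc=cv2.connectedComponentsWithStats(m)[2];print(cc[1:][cc[1:,4]>15])
m=comp(m,(150,120,130,130))
c=np.vstack(cv2.findContours(m,0,1)[0]);print(cv2.boxPoints(cv2.minAreaRect(c)))
E
```

```text
[475.9672155  116.93499653 157.92363939] 0.2607254952859389 [ 9.91514129e-01  1.29993732e-01 -1.16378541e-03  8.67396754e-05] [ 0.81712293  0.41293729 -2.0542367 ] 22.671380700509896 [-0.0030869   0.21974392 -0.00557117]
O [550.94458483 136.93884834 165.12363939] plate pred corners
[[228.2 202.2]
 [229.  225.3]
 [189.4 196.7]
 [192.3 219.9]]
[[ 189  167   18   15  189]
 [  82  190   93   56 2408]
 [ 189  196   40   30  442]]
[[185.92415 219.29988]
 [189.21004 195.47725]
 [231.2719  201.27888]
 [227.98601 225.10152]]
```

jog_arm(steps=[[[0.0005,0,-0.004,0,0,0,0.1],[0,0,-0.007,0,0,0,0.1],[0,0,-0.008,0,0,0,0.1],[0,0,-0.007,0,0,0,0.1],[0,0,-0.005,0,0,0,0.1],[0,0,-0.004,0,0,0,0.1],[0,0,-0.002,0,0,0,0.1],[0,0,0,0,0,0,0.1],[0,0,0,0,0,0,0.1],[0,0,0,0,0,0,0.1]]])

```text
time_s: 18.4
tool_pos: [477.3, 117.1, 122.7]
eef_rot: [0.992, 0.13, 0.0, 0.0]
force: [0.6, 0.1, -2.2]
opening: 22.4
finger_force: 108.0
```

jog_arm(steps=[[[0,0,-0.001,0,0,0,0.1],[0,0,-0.001,0,0,0,0.1],[0,0,-0.001,0,0,0,0.1],[0,0,0,0,0,0,0.1],[0,0,0,0,0,0,0.1],[0,0,0,0,0,0,0.1],[0,0,0,0,0,0,0.1],[0,0,0,0,0,0,0.1],[0,0,0,0,0,0,0.1],[0,0,0,0,0,0,0.1]]])

```text
time_s: 19.23
tool_pos: [477.1, 117.1, 119.4]
eef_rot: [0.992, 0.13, 0.0, 0.0]
force: [0.3, 0.7, -1.4]
opening: 22.2
finger_force: 108.0
```

jog_arm(steps=[[[-0.0005,0,-0.0008,0,0,0,0.1],[0,0,-0.0007,0,0,0,0.1],[0,0,0,0,0,0,0.1],[0,0,0,0,0,0,0.1],[0,0,0,0,0,0,0.1],[0,0,0,0,0,0,0.1],[0,0,0,0,0,0,0.1],[0,0,0,0,0,0,0.1],[0,0,0,0,0,0,0.1],[0,0,0,0,0,0,0.1]]])

```text
time_s: 20.07
tool_pos: [476.6, 117.1, 117.9]
eef_rot: [0.992, 0.13, 0.0, 0.0]
force: [-2.4, -0.1, 1.3]
opening: 22.5
finger_force: 108.5
```

```bash
python3 - <<'E'
from m import *
o=r.get_obs();print(o['tool_pos'],o['eef_rot'],o['force'],o['wrist_torque'])
E
```

```text
[476.55105879 117.09477414 117.93904944] [9.91507279e-01 1.30051193e-01 2.78491105e-05 3.29911063e-05] [-2.37834366 -0.07225301  1.33313452] [-0.0570173   0.48823811 -0.01882071]
```

jog_arm(steps=[[[0,0,-0.0003,0,0,0,0.1],[0,0,0,0,0,0,0.1],[0,0,0,0,0,0,0.27],[0,0,0,0,0,0,0.3],[0,0,0,0,0,0,0.33],[0,0,0,0,0,0,0.36],[0,0,0,0,0,0,0.4],[0,0,0,0,0,0,0.45],[0,0,0,0,0,0,0.55],[0,0,0,0,0,0,0.6]]], grip_force=20)

```text
time_s: 20.9
tool_pos: [476.6, 117.1, 117.5]
eef_rot: [0.992, 0.13, 0.0, 0.0]
force: [-0.2, 0.2, -0.5]
opening: 51.4
finger_force: 0.0
```

jog_arm(steps=[[[0,0,0,0,0,0,0.6],[0,0,0.005,0,0,0,0.6],[0,0,0.01,0,0,0,0.6],[0,0,0.015,0,0,0,0.6],[0,0,0.02,0,0,0,0.6],[0,0,0.03,0,0,0,0.6],[-0.015,-0.02,0.02,0,0,0,0.6],[-0.015,-0.035,0,0,0,0,0.6],[-0.015,-0.035,0,0,0,0,0.6],[-0.015,-0.035,0,0,0,0,0.6]]])

```text
time_s: 21.73
tool_pos: [415.9, -8.9, 219.1]
eef_rot: [0.991, 0.131, 0.001, 0.0]
force: [0.8, -0.8, 0.2]
opening: 51.1
finger_force: 0.0
```

jog_arm(steps=[[[-0.01,-0.035,0,0,0,0,0.6],[0,-0.035,0,0,0,0,0.6],[0,-0.035,0,0,0,0,0.6],[0,-0.035,0,0,0,0,0.6],[0,-0.02,0,0,0,0,0.6],[0,0,0,0,0,0,0.6],[0,0,0,0,0,0,0.6],[0,0,0,0,0,0,0.6],[0,0,0,0,0,0,0.6],[0,0,0,0,0,0,0.6]]])

```text
time_s: 22.57
tool_pos: [406.8, -167.1, 217.9]
eef_rot: [0.991, 0.131, 0.0, 0.0]
force: [-0.5, 0.2, 0.2]
opening: 51.5
finger_force: 0.0
```

```bash
python3 - <<'E'
from m import *
o=r.get_obs();print(o['time_s'],o['tool_pos'],o['force'])
f=r.grab_frame('side');g=r.grab_frame('top')
H,S,V=cv2.split(cv2.cvtColor(g['color'],cv2.COLOR_BGR2HSV))
ym=((H>18)&(H<35)&(S>130)&(V>60)).astype(np.uint8)
try:
  y=comp(ym,(205,215,40,40));print('yellow',y.sum(),rect(g,y,149))
except Exception as e:print(e)
a=.261;X=np.array([np.cos(a),np.sin(a),0]);Y=np.array([-np.sin(a),np.cos(a),0]);Z=np.array([0,0,1]);O=np.array([551.6,137,125])
print('plate pred');print(proj(f,np.array([O+x*X+z*Z for x in(47,123) for z in(-30,-94)])).round(1))
H,S,V=cv2.split(cv2.cvtColor(f['color'],cv2.COLOR_BGR2HSV))
m=comp(((H<16)&(S>110)&(V>50)).astype(np.uint8),(177,200,80,60))
c=np.vstack(cv2.findContours(m,0,1)[0]);print(cv2.boxPoints(cv2.minAreaRect(c)))
s0=cv2.imread('pics/side0.png')
for im,n in((f['color'],'now'),(s0,'init')):
  h,s,v=cv2.split(cv2.cvtColor(im,cv2.COLOR_BGR2HSV));y=((h>18)&(h<35)&(s>130)&(v>60)).astype(np.uint8);y=comp(y,(270,180,60,60));print(n,'yellow side',cv2.boundingRect(y),y.sum())
  for nm,mm,roi in(('pot',((h<8)|(h>172))&(s>130)&(v>80),(180,150,40,50)),('blue',(h>105)&(h<125)&(s>120)&(v>50),(255,135,50,45))):
    k=comp(mm.astype(np.uint8),roi);print(n,nm,cv2.boundingRect(k),k.sum())
E
```

```text
22.5667 [ 406.75247893 -167.06531805  217.87904697] [-0.51010679  0.20920615  0.24557906]
yellow 178 (array([475.2, 116.6]), array([40.6, 23.8]), np.float32(15.04), np.float64(14.6))
plate pred
[[228.4 216.9]
 [229.1 238.4]
 [190.9 211.5]
 [193.7 233.1]]
[[187.97565 233.17848]
 [191.10953 210.19673]
 [231.04868 215.64299]
 [227.9148  238.62474]]
now yellow side (284, 200, 23, 19) 336
now pot (189, 167, 17, 14) 170
now blue (272, 145, 25, 6) 32
init yellow side (284, 200, 23, 19) 334
init pot (189, 167, 17, 14) 159
init blue (268, 144, 29, 7) 36
```

```bash
python3 -c "
from workcell import r
print(r.job_done())"
```

```text
the job is handed in; nothing more can be done
None
```

The job is handed in at about 22.6 s of the 48 s: the forceps are back on the drying stand's rail within about 1 mm of their starting place, gripping the orange plate so that it hangs over the drip tray, and the pot and blue plate showed no real shift in the camera check (the dish was not measured).

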